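# Latch the culture transport case

## Robot

A 6-joint arm with a two-finger parallel gripper is mounted at the origin on the work surface. World frame = base frame: x ahead of the robot, y to its left, z up, the work surface at z = 0. Lengths are in mm, angles in rad, forces in N, time in s.
With the tool pointing down it reaches from about 350 to 775 mm from the base axis. Payload 7.3 kg.
Tool frame: the origin (TCP) lies between the finger pads; the fingertips stand bot.tip_extent ahead of it and the grasp point (between the pads) lies 6 mm ahead of it (bot.tip_extent is the distance from the TCP to the fingertips, in mm); x points along the fingers, y is the direction in which the jaws open and shut, and the axes are right-handed (so a half turn about x gives the same grasp; the last joint's range is limited). The gripper opens to 92 mm and grips with 3 to 60 N. Pads are 19 mm wide; open, the fingers measure 130 mm over their backs; the gripper's body (75 mm by 190 mm) begins 47 mm behind the grasp point.
Start: joints at [1.019, 0.342, 1.524, -0, 1.275, -0.146], TCP at [207.232, 482.387, 251.741] pointing down, gripper open.
Joint ranges: [-2.53, 2.53], [-0.77, 2.02], [0.04, 2.7], [-1, 4.14], [0.28, 2.66], [-3.11, 3.11]. Speed limits (rad/s): [2.57, 2.57, 3.14, 3.14, 3.14, 3.14].

## Interface

Orientations are given as [roll, pitch, yaw] about the fixed x, y, z axes, in that order (R = Rz(yaw) Ry(pitch) Rx(roll)).
In Python, from plant import bot, capture, workorder gives the robot as it stands. The module is installed in compiled form; this text tells all that it offers.
- The arm moves only by the shell command python3 -m crank 'ROWS'. ROWS is JSON, a list of rows, each an object with "linear": the shift along the tool's x, y, z in cm, a list of three; "delta_rot": the turn, a rotation vector about the tool's x, y, z in degrees, a list of three; "fingers": the opening, from 0 (shut) to 1 (fully open). In form: [{"linear": [x, y, z], "delta_rot": [wx, wy, wz], "fingers": fingers}, ...]. A call has exactly 5 rows; each row shifts and turns the commanded pose from where the row before left it, along the tool's axes as they then stand; what a row does not reach is not made up. A row lasts 1/10 s, in which the tool goes at most 50 mm and 8.59 degrees, less where a joint would pass 70% of its speed; a pose out of reach is approached as far as the arm can. A call with a gripper value outside its range is refused whole. The fingers move at their own pace and stop on an object; the grip force is fixed at half the most. Time passes only in rows, so rows that do not move let the fingers close, or fill a call up. It gives the time, the measured TCP pose, the force and the opening at its end, in the units of the state.
- bot.get_obs(): the state, without advancing time (a new reading comes with each control period).
- capture(name): name is "scene" or "top"; returns a dict with "image" (480x640x3 uint8, blue, green, red), "mtx" (3x3 intrinsics, pixels), "dist_coeffs" ([k1, k2, p1, p2, k3] as OpenCV has them; the pictures are not rectified), "pose" (4x4, takes a point from camera to world coordinates). Camera axes: x right, y down, z forward; pixel columns grow to the right and rows downward; lengths in mm; the calibration is good to about 2 mm. A picture is of the moment at which its call begins. There is no depth.
- workorder.close_job(): hands the job in, once; it reports no verdict.
The state is a dict: "time": time; "joint_positions": joint angles; "dq": joint speeds; "tau": joint torques, N m; "tool_pos": TCP position; "tcp_rot": TCP orientation; "contact_force": force on the tool from outside, world axes, zero at the start; "moment": the same for the moment, N m; "grip_width": finger opening in mm.
Only numpy, scipy, OpenCV 4.12 (cv2) and the standard library are available. Lean on these libraries where they do the work, as an engineer would, in place of code of your own. Each camera call takes 0.05 s, during which the arm holds its last target. There are 200 camera calls.

## Task

Close the draw latch on top of the steel culture case: lower the loose loop's bar past the keeper's lip until it presses lightly (about 5 N) on its seat, then draw it back under the lip so that it is hooked. Push the lever over past centre and down onto its rubber rest, press it there with about 12 N (10 to 14) for a full second to set the gasket, and let go. Leave the jars, dish, cap and tools undisturbed.

Things in the scene. Friction and masses are not known exactly. Their poses are not given: they have to be found in the camera images.
- pivot (a point): Axis of the latch lever, 14 mm above the flat top of a steel culture case (270 x 200 x 100 mm, fixed on the bench, top 100 mm above the bench). Call this point's x, y, z axes u, v, z: u runs level from the lever towards the keeper on the sliding lid, v is level, along the hinge pins, z is up. The latch works in the u-z plane through this point (v = 0).
- lever (a joint): Lever angle, rad. 0 = home, flat on its rubber rest, paddle pointing to -u; grows as the paddle swings up (1.57 upright) and over towards +u. Stiff pin (friction 0.05 N m): it stays where left. With the loop hooked, dead centre is at about 0.16; below that the gasket's pull holds it shut, but the stiff pin can stop it short of home: press it onto its rest.
- paddle_mid (a point): Point on the upper face of the lever's flat dark steel paddle (30 x 30 mm, 5 mm thick); z of this point is the normal of the face to push on (up when home). When home it is 52 mm to -u of the pivot and 5.5 mm above it. The lever ends 65 mm from the pivot; its shank behind the paddle is 20 mm wide. With the loop hooked, pushing it over takes up to about 9 N here.
- bail (a joint): Angle of the loop against the lever, rad; the loop's rise above the level is (bail - lever). Slightly stiff pin (0.03 N m): the loop stays where it is left. The loop's pin lies 18 mm from the lever's pivot: at lever angle a it is at u = -18 cos(0.192 - a), z = -18 sin(0.192 - a) mm from the pivot.
- bar_mid (a point): Centre of the loop's cross bar, a round steel bar 6 mm thick, 31 mm long along v, 57 mm from the loop's pin. x of this point points along the loop away from its pin, z across the loop (up when the loop is level), y along the bar.
- tab (a point): Centre of the black finger disc on the loop, to be pinched on its two flat sides (along v): 20 mm across, 12 mm thick along v. It lies 16 mm beyond the bar (x of bar_mid) and 30 mm above it (z of bar_mid) on a bent neck. It may turn or slip a little between the fingers. Loop and lever are one linkage: the lever follows the loop, and the disc's place in the u-z plane sets the bar's place.
- keeper_seat (a point): Where the bar's centre must sit, under the keeper's lip: before clamping 44 mm to +u of the pivot and 15 mm above the lid's top (level with the case top). The bar must pass over the lip on its +u side, go down onto the seat (top face 3 mm below this point), then back to -u under the lip: there is only 1.8 mm of play in height.
- loop_bar: The loop's cross bar with its finger disc; origin at the bar's centre, axes as bar_mid. Pressing it onto its seat with over 20 N bends the loop.
- seat: Flat dark steel seat block on the lid under the keeper, 32 x 40 x 12 mm high; the bar is felt down onto it. Origin at the lid's top, below keeper_seat. It reaches 19 mm to +u of keeper_seat and 13 mm to -u.
- paddle: The lever's paddle; origin on the lever's pivot, x and z as paddle_mid.
- rest: Firm rubber rest on the case top on which the paddle lies when home, 14 x 20 x 14.5 mm high; origin at the centre of its underside, 52 mm to -u of the pivot. It yields by well under 1 mm, so only the felt force tells how hard it is pressed. Press straight down at the middle of the paddle, over the rest (nearer the pivot less of the push arrives).
- lid (a joint): How far the sliding lid is drawn towards the latch against its gasket, m: 0 free, about 0.005 when clamped. It springs back (9 N per mm).
- case: The case; origin at the centre of its underside, x as u. The pivot is 30 mm to -x of it.
- jar_a: Culture jar beside the case, 72 mm across, 100 mm tall, origin under its centre: leave alone.
- jar_b: Another such jar: leave alone.
- jar_c: Another such jar: leave alone.
- dish: Shallow clear dish lying on the lid, 90 mm across, 15 mm high: leave alone (it rides with the lid).
- cap: Loose pale jar cap on the case's top, 40 mm across, 14 mm high: leave alone.
- forceps: Long steel forceps on the bench: leave alone.
- beaker: Glass beaker on the bench, 70 mm across, 90 mm tall: leave alone.
- keeper: The steel keeper on the lid, 14 mm wide along v. Its upright's +u face is 3 mm to -u of keeper_seat; its lip, 4 mm thick, reaches 3.5 mm to +u of keeper_seat, with its underside 4.8 mm above keeper_seat. The origin is at the lid's top, 44 mm to -u of keeper_seat.

How it is judged (in metres and radians):
On the way, in this order (a step that is already met when the one before it is completed fails the run):
1. the loop's bar is felt down onto its seat beyond the lip: it presses on the seat with more than 1.5 N, more than 5 mm from its final place, with the lever up (contact force between loop_bar and seat above 1.5 N and distance between bar_mid and keeper_seat above 0.005 m and value of joint lever above 0.6 rad), for 0.1 s.
2. the loop's bar is hooked: under the keeper's lip, within 3 mm of its seat, with the lever still up (distance between bar_mid and keeper_seat below 0.0032 m and value of joint lever above 0.6 rad), for 0.2 s.
3. with the loop still hooked, the lever is pushed past centre and home, and pressed onto its rest with more than 7 N (distance between bar_mid and keeper_seat below 0.0035 m and value of joint lever below 0.05 rad and value of joint lid above 0.0035 m and contact force between paddle and rest above 7 N), for 0.5 s.
At the end, for the whole second after the job is handed in: The lever lies home on its rest (within 0.05 rad) and at rest, the loop's bar sits under the keeper's lip within 3.5 mm of its seat, and the lid is drawn in by more than 3.5 mm (distance between bar_mid and keeper_seat below 0.0035 m and value of joint lever below 0.05 rad and value of joint lid above 0.0035 m and velocity of joint lever below 0.1 rad/s); the robot touches nothing.
It fails at once if the loop's bar is pressed onto its seat with more than 20 N (contact force between loop_bar and seat above 20 N).
It fails at once if the paddle is pressed onto its rest with more than 19 N (contact force between paddle and rest above 19 N).
It fails at once if a jar, the dish, the cap, the forceps or the beaker is moved by more than 20 mm (distance of any of jar_a, jar_b, jar_c, dish, cap, forceps, beaker from where it was at the start of the episode above 0.02 m).
It also fails if it takes over 67 s, if anything falls off the work surface, if the arm or the gripper's body presses on something with over 40 N, if the wrist force passes 120 N, or if a joint passes its speed limit or range.

## Working session

There is one attempt and no reset: what is moved stays moved. The work goes in short steps, Python scripts to look and compute and a shell command to move; the robot and the scene stay as the last step left them, time stands still between calls to the robot, and variables do not carry over. Pictures are saved under pics/ and viewed, on a budget of 10 in all, crops included, one or two more only if the job needs it, and the job is handed in when it is done.

```bash
mkdir -p pics; python3 - <<'E'
from plant import bot,capture
import cv2,numpy as np
for n in("scene","top"):
    c=capture(n); cv2.imwrite(f"pics/{n}0.png",c["image"]); np.savez(f"{n}0.npz",**c); print(n,c["mtx"].round(1).tolist(),np.round(c["dist_coeffs"],4),c["pose"].round(3).tolist())
o=bot.get_obs();print(bot.tip_extent,o)
E
```

```text
scene [[441.3, 0.0, 320.7], [0.0, 441.3, 234.2], [0.0, 0.0, 1.0]] [0.011 0.    0.    0.    0.   ] [[0.715, 0.588, -0.378, 975.515], [0.699, -0.61, 0.372, -455.627], [-0.011, -0.531, -0.848, 1069.431], [0.0, 0.0, 0.0, 1.0]]
top [[559.3, 0.0, 324.6], [0.0, 559.3, 242.9], [0.0, 0.0, 1.0]] [-0.0614  0.      0.      0.      0.    ] [[0.005, -0.987, 0.16, 250.629], [-1.0, -0.006, -0.009, -21.919], [0.01, -0.16, -0.987, 1934.104], [0.0, 0.0, 0.0, 1.0]]
25.0 {'time': 0.1, 'joint_positions': array([ 1.01900166e+00,  3.42692563e-01,  1.52488251e+00,  7.50733786e-06,
        1.27541156e+00, -1.45981188e-01]), 'dq': array([-6.69486872e-05, -3.02661660e-04, -4.91643541e-03,  8.79708000e-04,
       -1.01692247e-03, -3.54537514e-04]), 'tau': array([ 1.17082462e-03, -4.32004809e+01, -2.44694871e+01,  7.18906475e-02,
        5.26974583e-02, -3.44752920e-07]), 'tool_pos': array([207.05449784, 482.10364844, 251.10753597]), 'tcp_rot': array([-1.72192759,  1.56940233, -2.12774326]), 'contact_force': array([-0.09771776, -0.2034304 ,  0.01005558]), 'moment': array([-0.01520033, -0.0333239 ,  0.04360871]), 'grip_width': 91.69119819140494}
```

View pics/scene0.png

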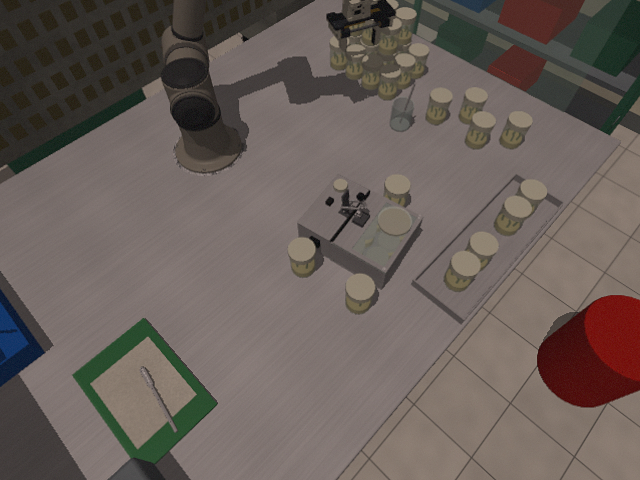

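View pics/top0.png

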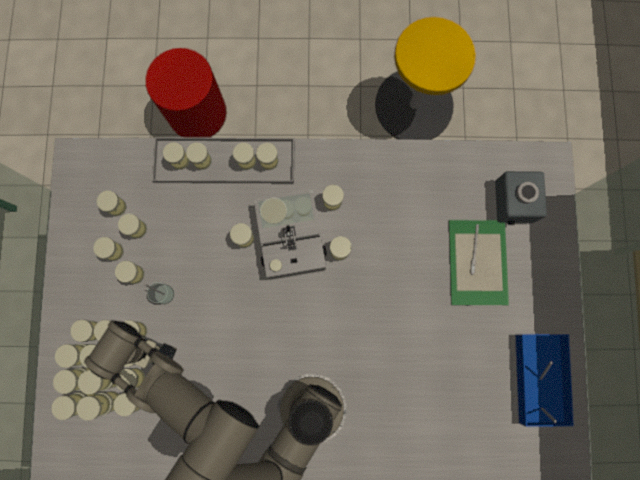

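The case is at about (360,225) in the scene view and (290,235) in the top view. Next I'll make enlarged crops of both.

```bash
python3 - <<'E'
import cv2,numpy as np
s=np.load("scene0.npz")["image"];t=np.load("top0.npz")["image"]
cv2.imwrite("pics/s1.png",cv2.resize(s[165:295,290:430],None,fx=5.6,fy=4.6,interpolation=cv2.INTER_CUBIC) if 0 else cv2.resize(s[165:290,290:430],None,fx=4.8,fy=4.8,interpolation=cv2.INTER_CUBIC))
cv2.imwrite("pics/t1.png",cv2.resize(t[185:285,245:335],None,fx=6,fy=6,interpolation=cv2.INTER_CUBIC))
E
```

```text
(no output)
```

View pics/s1.png

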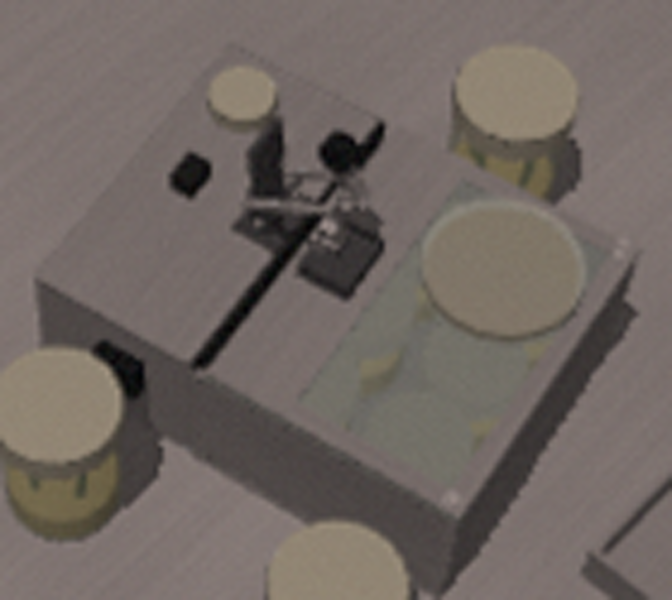

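View pics/t1.png

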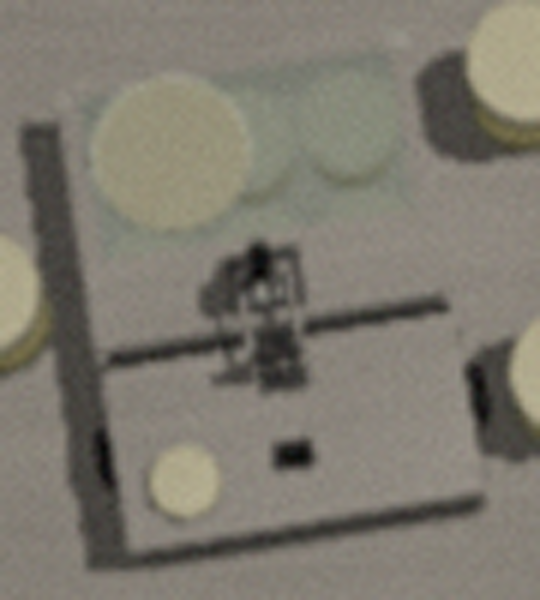

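The crops show the case corners, the slot, the rest (scene crop 190,175; top crop 293,454), the seat block (340,262), the disc (340,150) and the paddle tip (268,122). Next I'll fit the case pose, then the linkage angles.

```bash
cat > h.py <<'E'
import cv2,numpy as np
from scipy.optimize import least_squares
def proj(c,P):
    T=np.linalg.inv(c["pose"]);r,_=cv2.Rodrigues(T[:3,:3])
    return cv2.projectPoints(np.float64(P).reshape(-1,1,3),r,T[:3,3],c["mtx"],c["dist_coeffs"])[0][:,0]
def uvz(p,P): # pivot pose p=(x,y,yaw); u,v,z rel pivot -> world
    P=np.atleast_2d(P);c,s=np.cos(p[2]),np.sin(p[2])
    return np.c_[p[0]+c*P[:,0]-s*P[:,1],p[1]+s*P[:,0]+c*P[:,1],114+P[:,2]]
def link(a,b): # -> paddle tip(upper face end), bar, tab in uvz
    pin=np.array([-18*np.cos(.192-a),0,-18*np.sin(.192-a)]);r=b-a
    x=np.array([np.cos(r),0,np.sin(r)]);z=np.array([-np.sin(r),0,np.cos(r)])
    bar=pin+57*x; R=lambda q:np.array([q[0]*np.cos(a)+q[1]*np.sin(a),0,-q[0]*np.sin(a)+q[1]*np.cos(a)])
    return R((-65,3)),bar,bar+16*x+30*z,pin,R((-52,5.5))
E
python3 - <<'E'
from h import *
S=np.load("scene0.npz");T=np.load("top0.npz")
pts=[[-105,-100,-14],[-105,100,-14],[165,100,-14],[165,-100,-14],[-52,0,.5],[47,0,-2]]
so=np.array([[38,280],[228,45],[637,250],[445,518],[190,170],[342,256]])/4.8+[290,165]-.4
to=np.array([[482,497],[125,555],[65,97],[400,40],[293,454]])/6+[245,185]-.4
f=lambda p,w=(1,1):np.r_[(w[0]*(proj(S,uvz(p,pts))-so)*2.6).ravel(),(w[1]*(proj(T,uvz(p,pts[:5]))-to)*3.3).ravel()]
for w in((1,1),(1,0),(0,1)):
    r=least_squares(f,[500,50,.1],args=(w,),loss='soft_l1',x_scale=[10,10,.1]);print(w,r.x.round(3),r.fun.round(1) if w==(1,1) else '')
    if w==(1,1):p=r.x
np.save("p.npy",p)
tip=np.array([268,122])/4.8+[290,165]-.4;tab=np.array([339,151])/4.8+[290,165]-.4;tt=np.array([259,254])/6+[245,185]-.4
g=lambda q:np.r_[(proj(S,uvz(p,link(*q)[0]))-tip)[0],(proj(S,uvz(p,link(*q)[2]))-tab)[0],(proj(T,uvz(p,link(*q)[2]))-tt)[0]]
for a0 in(1.2,1.6,2.):
  for b0 in (a0,a0+.6):
    r=least_squares(g,[a0,b0]);print(r.x.round(3),r.fun.round(2),[k.round(1).tolist() for k in link(*r.x)])
E
```

```text
(1, 1) [5.48863e+02 7.17850e+01 1.56000e-01] [ -6.8 -10.    0.9  -6.9  -1.7  -1.    0.1  -2.9   9.5   0.3   8.2   0.7
   3.5   5.    1.4   2.8  -0.9  -6.4   8.8  -3.3   0.2 -10.5]
(1, 0) [5.50362e+02 6.88000e+01 1.63000e-01] 
(0, 1) [5.44928e+02 7.51570e+01 1.74000e-01] 
[1.27  1.917] [-0.74  1.92  1.   -0.39  0.77  0.63] [[-16.4, 0.0, 63.0], [37.0, 0.0, 50.2], [31.6, 0.0, 83.8], [-8.5, 0.0, 15.9], [-10.2, 0.0, 51.3]]
[1.27  1.917] [-0.74  1.92  1.   -0.39  0.77  0.63] [[-16.4, 0.0, 63.0], [37.0, 0.0, 50.2], [31.6, 0.0, 83.8], [-8.5, 0.0, 15.9], [-10.2, 0.0, 51.3]]
[1.27  1.917] [-0.74  1.92  1.   -0.39  0.77  0.63] [[-16.4, 0.0, 63.0], [37.0, 0.0, 50.2], [31.6, 0.0, 83.8], [-8.5, 0.0, 15.9], [-10.2, 0.0, 51.3]]
[1.27  1.917] [-0.74  1.92  1.   -0.39  0.77  0.63] [[-16.4, 0.0, 63.0], [37.0, 0.0, 50.2], [31.6, 0.0, 83.8], [-8.5, 0.0, 15.9], [-10.2, 0.0, 51.3]]
[1.27  1.917] [-0.74  1.92  1.   -0.39  0.77  0.63] [[-16.4, 0.0, 63.0], [37.0, 0.0, 50.2], [31.6, 0.0, 83.8], [-8.5, 0.0, 15.9], [-10.2, 0.0, 51.3]]
[1.27  1.917] [-0.74  1.92  1.   -0.39  0.77  0.63] [[-16.4, 0.0, 63.0], [37.0, 0.0, 50.2], [31.6, 0.0, 83.8], [-8.5, 0.0, 15.9], [-10.2, 0.0, 51.3]]
```

The residuals reach about 3 px: the rest and seat lie some 8 mm towards -u of where the corners put them. I'll refine on the latch features in a closer crop with an overlay.

```bash
python3 - <<'E'
from h import *
S=np.load("scene0.npz");T=np.load("top0.npz")
p=[543,72,.172]
out=[]
sq=lambda u0,u1,v,z:[[u0,-v,z],[u1,-v,z],[u1,v,z],[u0,v,z]]
for c,(x0,y0,w,h) in((S,(322,185,60,60)),(T,(270,213,40,60))):
    k=8;im=cv2.resize(c["image"][y0:y0+h,x0:x0+w],None,fx=k,fy=k,interpolation=cv2.INTER_CUBIC)
    im=np.clip(im.astype(float)*1.6,0,255).astype(np.uint8)
    for q,col in((sq(-59,-45,10,.5),(0,255,0)),(sq(31,63,20,-2),(0,255,255))):
        z=((proj(c,uvz(p,q))-[x0,y0]+.5)*k).astype(int);cv2.polylines(im,[z.reshape(-1,1,2)],True,col,1)
    z=((proj(c,uvz(p,[[0,0,0],*link(1.27,1.917)[:3]]))-[x0,y0]+.5)*k).astype(int)
    for j in z: cv2.circle(im,tuple(map(int,j)),3,(0,0,255),-1)
    out.append(im)
cv2.imwrite("pics/ov.png",np.hstack(out))
E
```

```text
(no output)
```

View pics/ov.png

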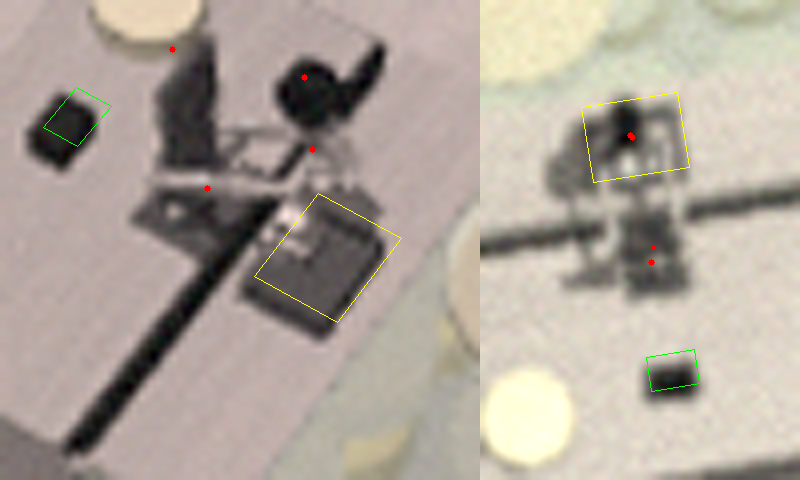

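The overlay shows the rest and seat offset by about (-14,0) crop px in the scene view and (0,+9) in the top view. That gives a pivot near (539, 70). The disc is at (308,92) in the scene crop and (628,118) in the top crop. The paddle's end edge is centred at (184,66). I'll refit the linkage.

```bash
python3 - <<'E'
from h import *
from plant import bot
from scipy.spatial.transform import Rotation as R
S=np.load("scene0.npz");T=np.load("top0.npz")
def sc(x,y):return np.array([322+x/8,185+y/8])-.5
def tp(x,y):return np.array([270+(x-480)/8,213+y/8])-.5
for dy,p in((0,[539.3,70.3,.172]),(1,[539.5,68.6,.172]),):
  g=lambda q:np.r_[(proj(S,uvz(p,link(*q)[0]))-sc(184,66))[0]*.7,(proj(S,uvz(p,link(*q)[2]))-sc(308,92))[0],(proj(T,uvz(p,link(*q)[2]))-tp(628,118))[0]]
  r=least_squares(g,[1.4,2.]);print(r.x.round(3),r.fun.round(2),[k.round(1).tolist() for k in link(*r.x)],uvz(p,link(*r.x)[2]).round(1))
# free disc triangulation
h=lambda P:np.r_[(proj(S,P)-sc(308,92))[0]*2.6,(proj(T,P)-tp(628,118))[0]*3.3]
r=least_squares(h,[570,75,190]);print(r.x.round(1),r.fun.round(1))
np.save("p.npy",[539.3,70.3,.172])
o=bot.get_obs();M=R.from_euler('xyz',o['tcp_rot']).as_matrix();print(M.round(3))
# kinematic targets for hooking
print("hooked-unclamped: bar at u44 z1 -> a,b")
for tgt in((44,1),(52,1),(52,12),(44,1)):
  s=least_squares(lambda q:(link(*q)[1]-[tgt[0],0,tgt[1]])[[0,2]],[1.2,1.5]);print(tgt,s.x.round(3),link(*s.x)[2].round(1),link(*s.x)[4].round(1))
E
```

```text
[1.435 1.996] [ 0.35 -0.75  0.88 -0.12  0.42  0.87] [[-5.8, 0.0, 64.8], [42.5, 0.0, 47.3], [40.1, 0.0, 81.3], [-5.8, 0.0, 17.0], [-1.6, 0.0, 52.3]] [[578.8  77.2 195.3]]
[1.45  2.014] [ 0.3  -0.35  0.48  0.26  0.96  0.81] [[-4.9, 0.0, 64.9], [42.6, 0.0, 47.6], [40.1, 0.0, 81.5], [-5.5, 0.0, 17.1], [-0.8, 0.0, 52.3]] [[579.   75.5 195.5]]
[579.6  76.5 196.8] [ 2.6 -0.4  2.   1.8]
[[-0.001  0.395  0.919]
 [-0.001  0.919 -0.395]
 [-1.    -0.001 -0.   ]]
hooked-unclamped: bar at u44 z1 -> a,b
(44, 1) [1.067 0.84 ] [66.3  0.  26.6] [-20.3   0.   48.2]
(52, 1) [1.626 1.326] [76.1  0.  24.9] [ 8.4  0.  51.6]
(52, 12) [1.496 1.402] [70.8  0.  40.4] [ 1.6  0.  52.3]
(44, 1) [1.067 0.84 ] [66.3  0.  26.6] [-20.3   0.   48.2]
```

```bash
cat > t.py <<'E'
# usage: t.py u z tilt N [v]  : rows to bring grasp point to (u,v,z) rel. pivot; tilt deg = fingers' lean towards -u
import sys
from h import *
from plant import bot
from scipy.spatial.transform import Rotation as R
p=np.load("p.npy");c,s=np.cos(p[2]),np.sin(p[2])
B=np.array([[0,-s,c],[0,c,s],[-1,0,0.]])
def now():
    o=bot.get_obs();M=R.from_euler('xyz',o['tcp_rot']).as_matrix()
    W=np.array([[c,-s,0],[s,c,0],[0,0,1]])
    g=W.T@(o['tool_pos']+6*M[:,0]-[p[0],p[1],114]);F=W.T@o['contact_force'];E=(R.from_matrix(B).inv()*R.from_matrix(M)).as_rotvec(True)
    print("t",round(o['time'],2),"grasp uvz",g.round(2),"F uvz",F.round(2),"relrot",E.round(2),"w",round(o['grip_width'],2),"M v",(W.T@o['moment'])[1].round(3))
    return o,M
if __name__=="__main__":
    o,M=now()
    if len(sys.argv)>1:
        u,z,t,N=map(float,sys.argv[1:5]);v=float(sys.argv[5]) if len(sys.argv)>5 else 0;N=int(N)
        MT=B@R.from_euler('y',t,degrees=True).as_matrix()
        P=uvz(p,[u,v,z])[0]-6*MT[:,0];rv=(R.from_matrix(M).inv()*R.from_matrix(MT)).as_rotvec()
        x0=o['tool_pos']
        print("rot/row deg",(np.degrees(rv)/N).round(2))
        for i in range(N):
            Mi=M@R.from_rotvec(rv*i/N).as_matrix();print((Mi.T@(P-x0)/N/10).round(3).tolist())
E
python3 t.py 10 133 -30 15
```

```text
t 0.1 grasp uvz [-256.87  462.59  131.11] F uvz [-0.13 -0.18  0.01] relrot [ 3.311e+01  3.000e-02 -7.000e-02] w 91.69 M v -0.03
rot/row deg [-2.15 -1.95  0.58]
[-0.006, -1.623, 3.158]
[0.083, -1.74, 3.093]
[0.169, -1.857, 3.021]
[0.251, -1.971, 2.942]
[0.329, -2.083, 2.856]
[0.402, -2.192, 2.763]
[0.472, -2.299, 2.664]
[0.537, -2.402, 2.559]
[0.597, -2.502, 2.447]
[0.652, -2.598, 2.33]
[0.702, -2.691, 2.207]
[0.747, -2.779, 2.08]
[0.787, -2.862, 1.948]
[0.821, -2.941, 1.811]
[0.85, -3.015, 1.671]
```

```bash
python3 -m crank '[{"linear":[0,-1.62,3.16],"delta_rot":[-2.15,-1.95,0.58],"fingers":0.45},{"linear":[0.08,-1.74,3.09],"delta_rot":[-2.15,-1.95,0.58],"fingers":0.45},{"linear":[0.17,-1.86,3.02],"delta_rot":[-2.15,-1.95,0.58],"fingers":0.45},{"linear":[0.25,-1.97,2.94],"delta_rot":[-2.15,-1.95,0.58],"fingers":0.45},{"linear":[0.33,-2.08,2.86],"delta_rot":[-2.15,-1.95,0.58],"fingers":0.45}]' && python3 -m crank '[{"linear":[0.4,-2.19,2.76],"delta_rot":[-2.15,-1.95,0.58],"fingers":0.45},{"linear":[0.47,-2.3,2.66],"delta_rot":[-2.15,-1.95,0.58],"fingers":0.45},{"linear":[0.54,-2.4,2.56],"delta_rot":[-2.15,-1.95,0.58],"fingers":0.45},{"linear":[0.6,-2.5,2.45],"delta_rot":[-2.15,-1.95,0.58],"fingers":0.45},{"linear":[0.65,-2.6,2.33],"delta_rot":[-2.15,-1.95,0.58],"fingers":0.45}]' && python3 -m crank '[{"linear":[0.7,-2.69,2.21],"delta_rot":[-2.15,-1.95,0.58],"fingers":0.45},{"linear":[0.75,-2.78,2.08],"delta_rot":[-2.15,-1.95,0.58],"fingers":0.45},{"linear":[0.79,-2.86,1.95],"delta_rot":[-2.15,-1.95,0.58],"fingers":0.45},{"linear":[0.82,-2.94,1.81],"delta_rot":[-2.15,-1.95,0.58],"fingers":0.45},{"linear":[0.85,-3.01,1.67],"delta_rot":[-2.15,-1.95,0.58],"fingers":0.45}]'; python3 t.py 40 81.5 -30 5 0.6
```

```text
time: 0.6
tool_pos: [320.8, 344.3, 251.8]
tcp_rot: [0.191, 1.392, -0.025]
contact_force: [1.2, 0.6, -0.3]
grip_width: 55.8
time: 1.1
tool_pos: [433.7, 207.4, 252.2]
tcp_rot: [0.097, 1.217, 0.073]
contact_force: [0.6, 0.6, 0.1]
grip_width: 41.4
time: 1.6
tool_pos: [546.6, 70.4, 252.6]
tcp_rot: [-0.0, 1.044, 0.172]
contact_force: [0.1, 2.2, -0.0]
grip_width: 41.0
t 1.6 grasp uvz [ 10.26  -1.13 133.39] F uvz [ 0.51  2.18 -0.01] relrot [ 0.000e+00 -3.017e+01 -1.000e-02] w 40.98 M v 0.321
rot/row deg [0.   0.03 0.  ]
[1.196, 0.035, -0.007]
[1.196, 0.035, -0.006]
[1.196, 0.035, -0.006]
[1.196, 0.035, -0.005]
[1.196, 0.035, -0.004]
```

```bash
python3 -m crank '[{"linear":[1.2,0.03,0],"delta_rot":[0,0,0],"fingers":0.45},{"linear":[1.2,0.03,0],"delta_rot":[0,0,0],"fingers":0.45},{"linear":[1.2,0.03,0],"delta_rot":[0,0,0],"fingers":0.45},{"linear":[1.2,0.03,0],"delta_rot":[0,0,0],"fingers":0.45},{"linear":[1.2,0.03,0],"delta_rot":[0,0,0],"fingers":0.45}]'; python3 t.py; python3 - <<'E'
from h import *
from plant import capture
out=[]
for n,(x0,y0,w,h) in(("scene",(322,170,60,60)),("top",(265,208,40,60))):
    c=capture(n);out.append(cv2.convertScaleAbs(cv2.resize(c["image"][y0:y0+h,x0:x0+w],None,fx=8,fy=8,interpolation=cv2.INTER_CUBIC),alpha=1.6))
cv2.imwrite("pics/g1.png",np.hstack(out))
E
```

```text
time: 2.1
tool_pos: [575.6, 79.6, 199.8]
tcp_rot: [0.002, 1.046, 0.174]
contact_force: [-0.0, -0.0, 1.3]
grip_width: 41.6
t 2.1 grasp uvz [40.32  2.96 80.57] F uvz [-0.02 -0.04  1.32] relrot [ -0.   -30.07   0.05] w 41.56 M v 0.287
```

View pics/g1.png

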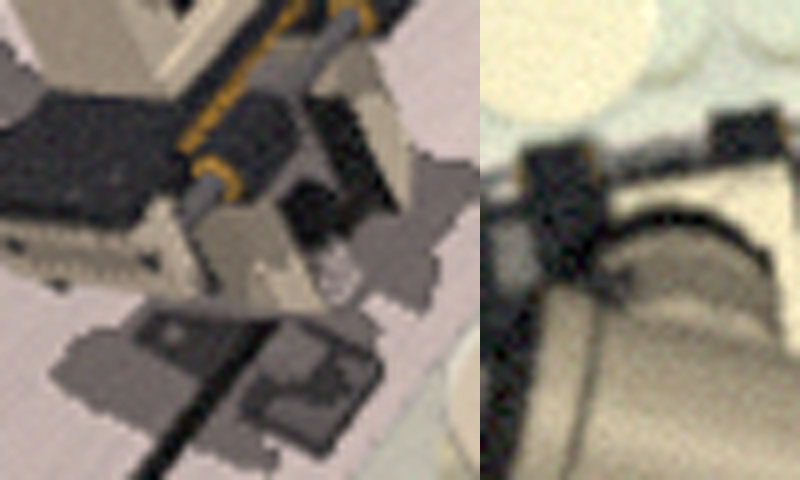

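The disc, at (310,215), sits between the two fingers in both directions. I'll centre in v, close, and watch the side force.

```bash
python3 -m crank '[{"linear":[0,-0.28,0],"delta_rot":[0,0,0],"fingers":0.3},{"linear":[0,0,0],"delta_rot":[0,0,0],"fingers":0.24},{"linear":[0,0,0],"delta_rot":[0,0,0],"fingers":0.19},{"linear":[0,0,0],"delta_rot":[0,0,0],"fingers":0.16},{"linear":[0,0,0],"delta_rot":[0,0,0],"fingers":0.14}]'; python3 t.py
python3 -m crank '[{"linear":[0,0,0],"delta_rot":[0,0,0],"fingers":0.05},{"linear":[0,0,0],"delta_rot":[0,0,0],"fingers":0.0},{"linear":[0,0,0],"delta_rot":[0,0,0],"fingers":0.0},{"linear":[0,0,0],"delta_rot":[0,0,0],"fingers":0},{"linear":[0,0,0],"delta_rot":[0,0,0],"fingers":0}]'; python3 t.py
```

```text
time: 2.7
tool_pos: [576.0, 75.6, 201.3]
tcp_rot: [0.001, 1.045, 0.171]
contact_force: [-0.4, 1.7, -0.2]
grip_width: 13.7
t 2.7 grasp uvz [40.11 -1.11 82.08] F uvz [-0.08  1.7  -0.21] relrot [  0.09 -30.14   0.  ] w 13.73 M v 0.286
time: 3.2
tool_pos: [576.1, 75.9, 201.1]
tcp_rot: [0.001, 1.045, 0.172]
contact_force: [0.4, 4.7, 2.0]
grip_width: 11.8
t 3.2 grasp uvz [40.27 -0.83 81.92] F uvz [1.23 4.53 1.97] relrot [ 8.000e-02 -3.014e+01  2.000e-02] w 11.8 M v 0.023
```

```bash
cat > plan.py <<'E'
from h import *
q=np.array([1.44,2.003])
for tgt in((46,45),(50,40),(54,32),(54,22),(54,14),(54,6),(54,3),(54,1),(53,1),(50,1),(47,1),(44,1)):
  s=least_squares(lambda q:(link(*q)[1]-[tgt[0],0,tgt[1]])[[0,2]],q);q=s.x
  L=link(*q);print(tgt,"a %.3f rise %.3f"%(q[0],q[1]-q[0]),"tab",L[2][[0,2]].round(1),"tilt %.1f"%(-30.1+np.degrees(.563-(q[1]-q[0]))))
E
python3 plan.py
```

```text
(46, 45) a 1.541 rise 0.502 tab [45.6 79. ] tilt -26.6
(50, 40) a 1.623 rise 0.400 tab [53.1 73.9] tilt -20.7
(54, 32) a 1.694 rise 0.249 tab [62.1 65. ] tilt -12.1
(54, 22) a 1.604 rise 0.074 tab [67.7 53.1] tilt -2.1
(54, 14) a 1.602 rise -0.066 tab [71.9 42.9] tilt 5.9
(54, 6) a 1.666 rise -0.211 tab [75.9 32. ] tilt 14.2
(54, 3) a 1.707 rise -0.266 tab [77.3 27.7] tilt 17.4
(54, 1) a 1.740 rise -0.303 tab [78.2 24.9] tilt 19.5
(53, 1) a 1.684 rise -0.302 tab [77.2 24.9] tilt 19.5
(50, 1) a 1.505 rise -0.292 tab [74.  25.1] tilt 18.9
(47, 1) a 1.305 rise -0.269 tab [70.4 25.7] tilt 17.6
(44, 1) a 1.067 rise -0.227 tab [66.3 26.6] tilt 15.1
```

```bash
python3 t.py 53.1 74 -20.7 5 -0.5
```

```text
t 3.2 grasp uvz [40.27 -0.83 81.92] F uvz [1.23 4.53 1.97] relrot [ 8.000e-02 -3.014e+01  2.000e-02] w 11.8 M v 0.023
rot/row deg [-0.02  1.89 -0.  ]
[0.267, 0.007, 0.162]
[0.262, 0.007, 0.171]
[0.256, 0.007, 0.179]
[0.25, 0.007, 0.188]
[0.244, 0.007, 0.196]
```

```bash
python3 -m crank '[{"linear":[0.27,0.01,0.16],"delta_rot":[0,1.9,0],"fingers":0},{"linear":[0.26,0.01,0.17],"delta_rot":[0,1.9,0],"fingers":0},{"linear":[0.26,0.01,0.18],"delta_rot":[0,1.9,0],"fingers":0},{"linear":[0.25,0.01,0.19],"delta_rot":[0,1.9,0],"fingers":0},{"linear":[0.24,0.01,0.2],"delta_rot":[0,1.9,0],"fingers":0}]'; python3 t.py 67.7 53.1 -2.1 10 -0.5
```

```text
time: 3.7
tool_pos: [588.5, 78.3, 192.5]
tcp_rot: [0.002, 1.215, 0.173]
contact_force: [-3.9, 1.6, 1.8]
grip_width: 11.8
t 3.7 grasp uvz [51.9  -0.56 72.92] F uvz [-3.57  2.25  1.84] relrot [  0.08 -20.36   0.03] w 11.78 M v 0.838
rot/row deg [-0.01  1.83 -0.  ]
[0.244, 0.001, 0.098]
[0.241, 0.001, 0.106]
[0.237, 0.001, 0.113]
[0.233, 0.001, 0.121]
[0.229, 0.001, 0.128]
[0.225, 0.001, 0.135]
[0.221, 0.001, 0.143]
[0.216, 0.001, 0.149]
[0.211, 0.001, 0.156]
[0.206, 0.001, 0.163]
```

```bash
python3 -m crank '[{"linear":[0.24,0,0.1],"delta_rot":[0,1.8,0],"fingers":0},{"linear":[0.24,0,0.11],"delta_rot":[0,1.8,0],"fingers":0},{"linear":[0.24,0,0.12],"delta_rot":[0,1.8,0],"fingers":0},{"linear":[0.23,0,0.12],"delta_rot":[0,1.8,0],"fingers":0},{"linear":[0.23,0,0.13],"delta_rot":[0,1.8,0],"fingers":0}]'; python3 t.py;python3 -m crank '[{"linear":[0.23,0,0.14],"delta_rot":[0,1.8,0],"fingers":0},{"linear":[0.22,0,0.14],"delta_rot":[0,1.8,0],"fingers":0},{"linear":[0.22,0,0.15],"delta_rot":[0,1.8,0],"fingers":0},{"linear":[0.21,0,0.16],"delta_rot":[0,1.8,0],"fingers":0},{"linear":[0.21,0,0.16],"delta_rot":[0,1.8,0],"fingers":0}]'; python3 t.py 72.9 41.5 7 5 -.5;  python3 - <<'E'
from h import *
from plant import capture
c=capture("scene");x0,y0=322,170
cv2.imwrite("pics/g2.png",cv2.convertScaleAbs(cv2.resize(c["image"][y0:y0+65,x0:x0+80],None,fx=8,fy=8,interpolation=cv2.INTER_CUBIC),alpha=1.6))
E
```

```text
time: 4.2
tool_pos: [597.7, 79.9, 183.4]
tcp_rot: [0.004, 1.371, 0.175]
contact_force: [-2.9, 2.6, 3.8]
grip_width: 11.8
t 4.2 grasp uvz [60.37 -0.56 63.5 ] F uvz [-2.38  3.09  3.77] relrot [  0.09 -11.43   0.04] w 11.78 M v 0.677
time: 4.7
tool_pos: [606.5, 81.4, 173.5]
tcp_rot: [0.024, 1.529, 0.194]
contact_force: [-3.1, 2.5, 1.6]
grip_width: 11.8
t 4.7 grasp uvz [68.35 -0.53 53.48] F uvz [-2.67  2.97  1.59] relrot [ 0.09 -2.41  0.06] w 11.81 M v 0.489
rot/row deg [-0.02  1.88 -0.01]
[0.245, 0.001, 0.1]
[0.241, 0.001, 0.108]
[0.238, 0.001, 0.116]
[0.234, 0.001, 0.124]
[0.23, 0.001, 0.132]
```

View pics/g2.png

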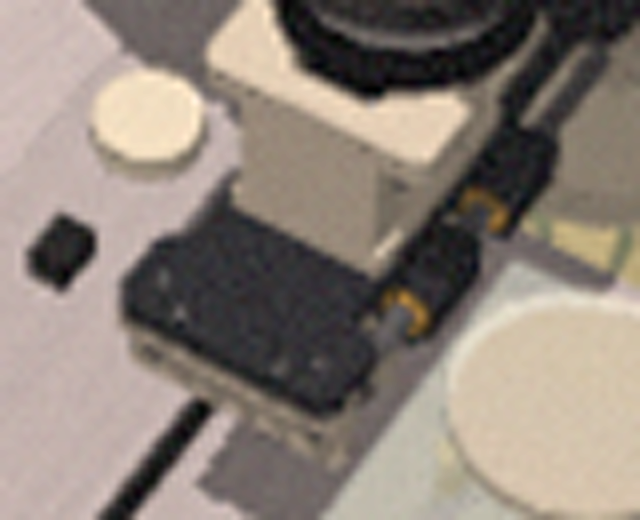

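The gripper body hides the latch, so I'll continue by feel.

```bash
python3 -m crank '[{"linear":[0.245,0,0.1],"delta_rot":[0,1.9,0],"fingers":0},{"linear":[0.24,0,0.11],"delta_rot":[0,1.9,0],"fingers":0},{"linear":[0.24,0,0.12],"delta_rot":[0,1.9,0],"fingers":0},{"linear":[0.235,0,0.12],"delta_rot":[0,1.9,0],"fingers":0},{"linear":[0.23,0,0.13],"delta_rot":[0,1.9,0],"fingers":0}]'; python3 t.py 76.4 32 14 5 -.5
```

```text
time: 5.25
tool_pos: [612.4, 82.5, 161.6]
tcp_rot: [3.133, 1.449, -2.98]
contact_force: [-0.8, 3.7, 1.7]
grip_width: 12.1
t 5.25 grasp uvz [73.4  -0.48 41.65] F uvz [-0.16  3.78  1.67] relrot [0.08 6.98 0.07] w 12.1 M v 0.169
rot/row deg [-0.01  1.4  -0.02]
[0.185, -0.0, 0.098]
[0.183, -0.0, 0.102]
[0.18, -0.0, 0.107]
[0.178, -0.0, 0.111]
[0.175, -0.0, 0.115]
```

```bash
python3 -m crank '[{"linear":[0.185,0,0.1],"delta_rot":[0,1.4,0],"fingers":0},{"linear":[0.18,0,0.1],"delta_rot":[0,1.4,0],"fingers":0},{"linear":[0.18,0,0.11],"delta_rot":[0,1.4,0],"fingers":0},{"linear":[0.18,0,0.11],"delta_rot":[0,1.4,0],"fingers":0},{"linear":[0.175,0,0.11],"delta_rot":[0,1.4,0],"fingers":0}]'; python3 t.py 77.8 28 17 5 -.5
```

```text
time: 5.75
tool_pos: [615.8, 83.1, 151.8]
tcp_rot: [3.137, 1.326, -2.975]
contact_force: [-1.6, 2.5, 1.8]
grip_width: 11.9
t 5.75 grasp uvz [76.1  -0.49 32.01] F uvz [-1.18  2.71  1.81] relrot [ 0.08 14.01  0.07] w 11.91 M v 0.314
rot/row deg [-0.01  0.6  -0.02]
[0.07, -0.0, 0.059]
[0.069, -0.0, 0.059]
[0.069, -0.0, 0.06]
[0.068, -0.0, 0.061]
[0.067, -0.0, 0.061]
```

```bash
python3 -m crank '[{"linear":[0.07,0,0.06],"delta_rot":[0,0.6,0],"fingers":0},{"linear":[0.07,0,0.06],"delta_rot":[0,0.6,0],"fingers":0},{"linear":[0.07,0,0.06],"delta_rot":[0,0.6,0],"fingers":0},{"linear":[0.07,0,0.06],"delta_rot":[0,0.6,0],"fingers":0},{"linear":[0,0,0],"delta_rot":[0,0,0],"fingers":0}]'; python3 t.py 78.2 27 18 3 -.5
```

```text
time: 6.25
tool_pos: [617.4, 83.4, 148.4]
tcp_rot: [3.139, 1.284, -2.974]
contact_force: [-5.0, 2.8, 0.8]
grip_width: 11.7
t 6.25 grasp uvz [77.46 -0.48 28.68] F uvz [-4.44  3.6   0.77] relrot [ 0.07 16.42  0.06] w 11.72 M v 0.754
rot/row deg [-0.02  0.53 -0.02]
[0.047, -0.0, 0.045]
[0.046, -0.0, 0.045]
[0.046, -0.0, 0.046]
```

```bash
python3 -m crank '[{"linear":[0.048,0,0.014],"delta_rot":[0,0.4,0],"fingers":0},{"linear":[0.048,0,0.014],"delta_rot":[0,0.4,0],"fingers":0},{"linear":[0.048,0,0.014],"delta_rot":[0,0.4,0],"fingers":0},{"linear":[0,0,0],"delta_rot":[0,0,0],"fingers":0},{"linear":[0,0,0],"delta_rot":[0,0,0],"fingers":0}]'; python3 t.py; python3 -m crank '[{"linear":[0.048,0,0.014],"delta_rot":[0,0.4,0],"fingers":0},{"linear":[0.048,0,0.014],"delta_rot":[0,0.4,0],"fingers":0},{"linear":[0,0,0],"delta_rot":[0,0.0,0],"fingers":0},{"linear":[0,0,0],"delta_rot":[0,0,0],"fingers":0},{"linear":[0,0,0],"delta_rot":[0,0,0],"fingers":0}]'; python3 t.py
```

```text
time: 6.75
tool_pos: [617.9, 83.4, 147.3]
tcp_rot: [3.139, 1.266, -2.973]
contact_force: [-3.3, 2.6, 0.5]
grip_width: 11.6
t 6.75 grasp uvz [77.93 -0.53 27.6 ] F uvz [-2.77  3.09  0.52] relrot [ 0.07 17.48  0.05] w 11.56 M v 0.334
time: 7.25
tool_pos: [618.2, 83.4, 146.4]
tcp_rot: [3.14, 1.253, -2.973]
contact_force: [-0.2, 4.1, 0.1]
grip_width: 12.1
t 7.25 grasp uvz [78.16 -0.55 26.75] F uvz [0.47 4.12 0.14] relrot [ 0.07 18.23  0.04] w 12.09 M v -0.248
```

```bash
D='x'; for i in 1; do python3 -m crank '[{"linear":[0.047,0,0.015],"delta_rot":[0,0.4,0],"fingers":0},{"linear":[0.047,0,0.015],"delta_rot":[0,0.4,0],"fingers":0},{"linear":[0,0,0],"delta_rot":[0,0,0],"fingers":0},{"linear":[0,0,0],"delta_rot":[0,0,0],"fingers":0},{"linear":[0,0,0],"delta_rot":[0,0,0],"fingers":0}]' >/dev/null; python3 t.py; done;  python3 -m crank '[{"linear":[0.047,0,0.015],"delta_rot":[0,0.4,0],"fingers":0},{"linear":[0,0,0],"delta_rot":[0,0,0],"fingers":0},{"linear":[0,0,0],"delta_rot":[0,0,0],"fingers":0},{"linear":[0,0,0],"delta_rot":[0,0,0],"fingers":0},{"linear":[0,0,0],"delta_rot":[0,0,0],"fingers":0}]' >/dev/null; python3 t.py
```

```text
t 7.75 grasp uvz [78.2  -0.57 25.83] F uvz [3.46 4.93 0.6 ] relrot [ 0.07 19.01  0.04] w 11.56 M v -0.627
t 8.25 grasp uvz [78.2  -0.59 25.33] F uvz [ 4.34  3.81 -0.06] relrot [ 0.07 19.41  0.04] w 11.64 M v -0.726
```

```bash
python3 -m crank '[{"linear":[0.047,0,0.016],"delta_rot":[0,0.2,0],"fingers":0},{"linear":[0,0,0],"delta_rot":[0,0,0],"fingers":0},{"linear":[0.047,0,0.016],"delta_rot":[0,0.2,0],"fingers":0},{"linear":[0,0,0],"delta_rot":[0,0,0],"fingers":0},{"linear":[0,0,0],"delta_rot":[0,0,0],"fingers":0}]' >/dev/null; python3 t.py;  python3 -m crank '[{"linear":[0.047,0,0.016],"delta_rot":[0,0,0],"fingers":0},{"linear":[0,0,0],"delta_rot":[0,0,0],"fingers":0},{"linear":[0,0,0],"delta_rot":[0,0,0],"fingers":0},{"linear":[0,0,0],"delta_rot":[0,0,0],"fingers":0},{"linear":[0,0,0],"delta_rot":[0,0,0],"fingers":0}]' >/dev/null; python3 t.py
```

```text
t 8.75 grasp uvz [78.23 -0.58 24.82] F uvz [2.98 3.89 2.19] relrot [ 0.07 19.78  0.04] w 11.95 M v -0.532
t 9.25 grasp uvz [78.25 -0.57 24.77] F uvz [3.45 3.96 4.31] relrot [ 0.07 19.76  0.03] w 11.75 M v -0.317
```

The bar is on the seat: z stopped at 24.8 (24.9 predicted) with about 4 N. Now I'll draw it back.

```bash
python3 -m crank '[{"linear":[0.025,0,-0.08],"delta_rot":[0,-0.1,0],"fingers":0},{"linear":[0.025,0,-0.08],"delta_rot":[0,-0.1,0],"fingers":0},{"linear":[0.025,0,-0.08],"delta_rot":[0,-0.1,0],"fingers":0},{"linear":[0.025,0,-0.08],"delta_rot":[0,-0.1,0],"fingers":0},{"linear":[0.025,0,-0.08],"delta_rot":[0,-0.1,0],"fingers":0}]' >/dev/null; python3 t.py 70.4 25.4 17.6 5 -.6
```

```text
t 9.75 grasp uvz [75.01 -0.58 25.05] F uvz [6.82 4.84 4.38] relrot [ 0.07 19.11  0.03] w 11.54 M v -0.91
rot/row deg [-0.01 -0.3  -0.01]
[0.024, -0.0, -0.093]
[0.023, -0.0, -0.093]
[0.023, -0.0, -0.093]
[0.022, -0.0, -0.093]
[0.022, -0.0, -0.093]
```

```bash
python3 -m crank '[{"linear":[0.02,0,-0.09],"delta_rot":[0,-0.3,0],"fingers":0},{"linear":[0.02,0,-0.09],"delta_rot":[0,-0.3,0],"fingers":0},{"linear":[0.02,0,-0.09],"delta_rot":[0,-0.3,0],"fingers":0},{"linear":[0.02,0,-0.09],"delta_rot":[0,-0.3,0],"fingers":0},{"linear":[0,0,0],"delta_rot":[0,0,0],"fingers":0}]' >/dev/null; python3 t.py 66.3 26.3 15 5 -.6
```

```text
t 10.25 grasp uvz [71.25 -0.59 25.6 ] F uvz [6.12 4.14 4.95] relrot [ 0.07 17.92  0.02] w 11.63 M v -0.776
rot/row deg [-0.01 -0.58 -0.01]
[0.017, -0.0, -0.105]
[0.016, -0.0, -0.105]
[0.015, -0.0, -0.105]
[0.014, -0.0, -0.105]
[0.013, -0.0, -0.105]
```

```bash
python3 -m crank '[{"linear":[0.01,0,-0.095],"delta_rot":[0,-0.55,0],"fingers":0},{"linear":[0.01,0,-0.095],"delta_rot":[0,-0.55,0],"fingers":0},{"linear":[0.01,0,-0.095],"delta_rot":[0,-0.55,0],"fingers":0},{"linear":[0.008,0,-0.095],"delta_rot":[0,-0.55,0],"fingers":0},{"linear":[0,0,0],"delta_rot":[0,0,0],"fingers":0}]' >/dev/null; python3 t.py 65 26.3 15 5 -.6
```

```text
t 10.75 grasp uvz [67.55 -0.56 26.42] F uvz [4.14 4.97 6.11] relrot [ 0.07 15.74  0.03] w 11.58 M v -0.595
rot/row deg [-0.01 -0.15 -0.01]
[0.016, -0.001, -0.05]
[0.016, -0.001, -0.05]
[0.016, -0.001, -0.05]
[0.016, -0.001, -0.05]
[0.016, -0.001, -0.05]
```

```bash
python3 -m crank '[{"linear":[0,0,-0.05],"delta_rot":[0,-0.35,0],"fingers":0},{"linear":[0,0,-0.05],"delta_rot":[0,-0.35,0],"fingers":0},{"linear":[0,0,-0.05],"delta_rot":[0,-0.35,0],"fingers":0},{"linear":[0,0,0],"delta_rot":[0,0,0],"fingers":0},{"linear":[0,0,0],"delta_rot":[0,0,0],"fingers":0}]' >/dev/null; python3 t.py;python3 -m crank '[{"linear":[0,0,-0.05],"delta_rot":[0,-0.3,0],"fingers":0},{"linear":[0,0,-0.05],"delta_rot":[0,-0.3,0],"fingers":0},{"linear":[0,0,0],"delta_rot":[0,0,0],"fingers":0},{"linear":[0,0,0],"delta_rot":[0,0,0],"fingers":0},{"linear":[0,0,0],"delta_rot":[0,0,0],"fingers":0}]' >/dev/null; python3 t.py
```

```text
t 11.25 grasp uvz [66.47 -0.57 26.83] F uvz [4.11 4.34 5.95] relrot [ 0.07 14.68  0.02] w 11.84 M v -0.514
t 11.75 grasp uvz [65.83 -0.57 27.07] F uvz [7.01 4.04 5.51] relrot [ 0.07 14.05  0.02] w 11.57 M v -0.682
```

```bash
python3 -m crank '[{"linear":[0,0,-0.05],"delta_rot":[0,-0.2,0],"fingers":0},{"linear":[0,0,-0.05],"delta_rot":[0,0,0],"fingers":0},{"linear":[0,0,0],"delta_rot":[0,0,0],"fingers":0},{"linear":[0,0,0],"delta_rot":[0,0,0],"fingers":0},{"linear":[0,0,0],"delta_rot":[0,0,0],"fingers":0}]' >/dev/null; python3 t.py;python3 -m crank '[{"linear":[0,0,-0.05],"delta_rot":[0,0,0],"fingers":0},{"linear":[0,0,-0.05],"delta_rot":[0,0,0],"fingers":0},{"linear":[0,0,0],"delta_rot":[0,0,0],"fingers":0},{"linear":[0,0,0],"delta_rot":[0,0,0],"fingers":0},{"linear":[0,0,0],"delta_rot":[0,0,0],"fingers":0}]' >/dev/null; python3 t.py
```

```text
t 12.25 grasp uvz [65.35 -0.6  27.24] F uvz [7.59 5.02 4.59] relrot [ 0.07 13.78  0.02] w 11.72 M v -1.027
t 12.75 grasp uvz [65.01 -0.58 27.44] F uvz [8.31 4.46 3.19] relrot [ 0.07 13.68  0.02] w 11.86 M v -1.44
```

```bash
python3 - <<'E'
from h import *
q=np.array([1.74,1.437])
for t in((78.2,24.8),(75,25.05),(71.25,25.6),(67.55,26.42),(66.47,26.83),(65.83,27.07),(65.35,27.24),(65.01,27.44)):
  s=least_squares(lambda q:(link(*q)[2]-[t[0],0,t[1]])[[0,2]],q);q=s.x;print(t,q.round(3),"rise",np.degrees(q[1]-q[0]).round(1),link(*q)[1].round(2))
E
```

```text
(78.2, 24.8) [1.739 1.435] rise -17.4 [53.96  0.    0.96]
(75, 25.05) [1.563 1.267] rise -17.0 [50.95  0.    1.02]
(71.25, 25.6) [1.354 1.08 ] rise -15.7 [47.71  0.    1.06]
(67.55, 26.42) [1.141 0.901] rise -13.7 [44.88  0.    1.08]
(66.47, 26.83) [1.077 0.852] rise -12.9 [44.16  0.    1.17]
(65.83, 27.07) [1.039 0.822] rise -12.4 [43.75  0.    1.22]
(65.35, 27.24) [1.01 0.8 ] rise -12.0 [43.44  0.    1.24]
(65.01, 27.44) [0.99  0.786] rise -11.7 [43.25  0.    1.32]
```

By kinematics the bar is at u 43.5–44 and z 1.2 under the lip, with the lever at about 1.0 rad, so it is hooked. Next I'll release and withdraw upwards.

```bash
python3 -m crank '[{"linear":[0,0,0.04],"delta_rot":[0,0,0],"fingers":0},{"linear":[0,0,0.04],"delta_rot":[0,0,0],"fingers":0.16},{"linear":[0,0,0],"delta_rot":[0,0,0],"fingers":0.25},{"linear":[0,0,0],"delta_rot":[0,0,0],"fingers":0.35},{"linear":[0,0,0],"delta_rot":[0,0,0],"fingers":0.35}]' ; python3 t.py;python3 -m crank '[{"linear":[-1,0,0],"delta_rot":[0,0,0],"fingers":0.35},{"linear":[-2,0,0],"delta_rot":[0,0,0],"fingers":0.35},{"linear":[-3,0,0],"delta_rot":[0,0,0],"fingers":0.35},{"linear":[-3,0,0],"delta_rot":[0,0,0],"fingers":0.35},{"linear":[-3,0,0],"delta_rot":[0,0,0],"fingers":0.35}]' ;python3 -m crank '[{"linear":[-1,0,0],"delta_rot":[0,0,0],"fingers":0.35},{"linear":[-2,4,0],"delta_rot":[0,0,0],"fingers":0.35},{"linear":[0,4,3],"delta_rot":[0,0,0],"fingers":0.35},{"linear":[0,4,3],"delta_rot":[0,0,0],"fingers":0.35},{"linear":[0,4,0],"delta_rot":[0,0,0],"fingers":0}]'; python3 - <<'E'
from h import *
from plant import capture
out=[]
for n,(x0,y0,w,h) in(("scene",(322,175,60,60)),("top",(270,213,40,60))):
    c=capture(n);np.savez(n+"1.npz",**c);out.append(cv2.convertScaleAbs(cv2.resize(c["image"][y0:y0+h,x0:x0+w],None,fx=8,fy=8,interpolation=cv2.INTER_CUBIC),alpha=1.6))
cv2.imwrite("pics/g3.png",np.hstack(out))
E
python3 t.py
```

```text
time: 13.25
tool_pos: [602.6, 80.3, 145.5]
tcp_rot: [3.141, 1.323, -2.972]
contact_force: [-0.2, -0.3, 0.3]
grip_width: 31.0
t 13.25 grasp uvz [62.58 -0.95 25.64] F uvz [-0.27 -0.25  0.32] relrot [ 0.09 14.21  0.02] w 30.96 M v -0.15
time: 13.75
tool_pos: [632.0, 85.6, 264.2]
tcp_rot: [3.141, 1.324, -2.972]
contact_force: [0.1, -0.6, -0.1]
grip_width: 32.1
time: 14.25
tool_pos: [670.3, 255.7, 271.2]
tcp_rot: [-3.141, 1.318, -2.971]
contact_force: [0.0, -0.2, -0.7]
grip_width: 27.6
t 14.35 grasp uvz [157.43 165.25 153.47] F uvz [ 0.48 -0.09  0.67] relrot [-0.32 14.39  0.07] w 20.47 M v -0.147
```

View pics/g3.png

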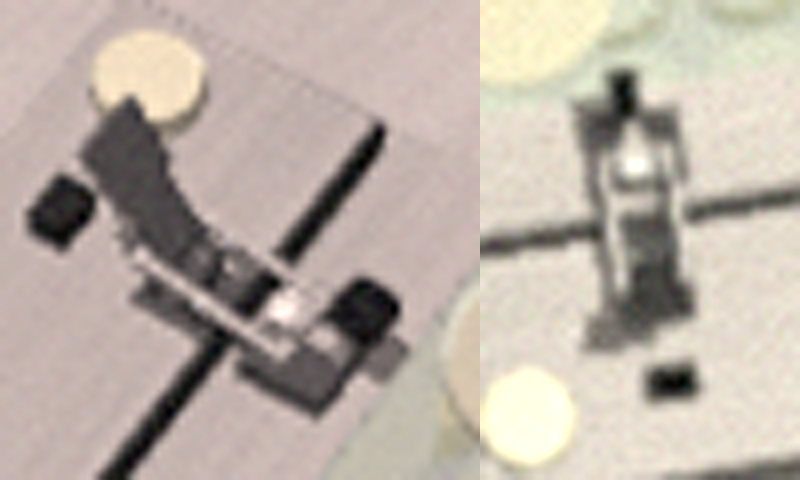

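The view shows the loop hooked over the keeper, with the disc at (365,310), and the lever at about 1 rad. Next I'll push the lever with closed fingertips.

```bash
cat > push.py <<'E'
from h import *
def g(a,phi,r,gap=0,edge=1):
    f=np.radians(phi);x=np.array([-np.sin(f),-np.cos(f)]);z=np.array([np.cos(f),-np.sin(f)])
    h=5.5+gap;E=np.array([-r*np.cos(a)+h*np.sin(a),r*np.sin(a)+h*np.cos(a)])
    return E+9.5*z*edge-19*x
print("start",g(1.05,35,57,18).round(1))
for a in(1.0,.9,.8,.7,.6,.5,.4,.3,.2,.1,0):
    phi=min(35,np.degrees(a)); print(a,round(phi,1),g(a,phi,57).round(1))
E
python3 push.py; python3 t.py 25 150 35 10 0
```

```text
start [10.7 71.3]
1.0 35 [-7.5 61.1]
0.9 35 [-12.4  58.2]
0.8 35 [-17.1  54.8]
0.7 35 [-21.4  51. ]
0.6 34.4 [-25.4  47. ]
0.5 28.6 [-29.9  44.3]
0.4 22.9 [-34.2  41.1]
0.3 17.2 [-38.1  37.4]
0.2 11.5 [-41.7  33.4]
0.1 5.7 [-44.8  29.1]
0 0.0 [-47.5  24.5]
t 14.35 grasp uvz [157.43 165.25 153.47] F uvz [ 0.48 -0.09  0.67] relrot [-0.32 14.39  0.07] w 20.47 M v -0.147
rot/row deg [0.03 2.06 0.  ]
[0.366, -1.645, -1.262]
[0.411, -1.646, -1.248]
[0.455, -1.647, -1.231]
[0.499, -1.648, -1.213]
[0.542, -1.648, -1.193]
[0.585, -1.649, -1.172]
[0.626, -1.65, -1.149]
[0.667, -1.65, -1.125]
[0.707, -1.651, -1.099]
[0.746, -1.652, -1.072]
```

```bash
python3 -m crank '[{"linear":[0.37,-1.65,-1.26],"delta_rot":[0,2.06,0],"fingers":0},{"linear":[0.41,-1.65,-1.25],"delta_rot":[0,2.06,0],"fingers":0},{"linear":[0.46,-1.65,-1.23],"delta_rot":[0,2.06,0],"fingers":0},{"linear":[0.5,-1.65,-1.21],"delta_rot":[0,2.06,0],"fingers":0},{"linear":[0.54,-1.65,-1.19],"delta_rot":[0,2.06,0],"fingers":0}]'>/dev/null; python3 -m crank '[{"linear":[0.58,-1.65,-1.17],"delta_rot":[0,2.06,0],"fingers":0},{"linear":[0.63,-1.65,-1.15],"delta_rot":[0,2.06,0],"fingers":0},{"linear":[0.67,-1.65,-1.12],"delta_rot":[0,2.06,0],"fingers":0},{"linear":[0.71,-1.65,-1.1],"delta_rot":[0,2.06,0],"fingers":0},{"linear":[0.75,-1.65,-1.07],"delta_rot":[0,2.06,0],"fingers":0}]'; python3 t.py 10.7 71.3 35 5 0
```

```text
time: 15.35
tool_pos: [567.4, 68.3, 271.5]
tcp_rot: [3.141, 0.962, -2.972]
contact_force: [-0.3, -0.3, -0.9]
grip_width: 0.6
t 15.35 grasp uvz [ 23.91  -6.73 152.57] F uvz [-0.35 -0.27 -0.89] relrot [ 0.09 34.86  0.06] w 0.55 M v -0.322
rot/row deg [-0.01  0.03 -0.02]
[1.485, 0.133, 0.712]
[1.485, 0.134, 0.713]
[1.484, 0.134, 0.714]
[1.484, 0.134, 0.715]
[1.483, 0.134, 0.715]
```

```bash
python3 -m crank '[{"linear":[1.48,0.13,0.71],"delta_rot":[0,0,0],"fingers":0},{"linear":[1.48,0.13,0.71],"delta_rot":[0,0,0],"fingers":0},{"linear":[1.48,0.13,0.71],"delta_rot":[0,0,0],"fingers":0},{"linear":[1.48,0.13,0.71],"delta_rot":[0,0,0],"fingers":0},{"linear":[1.48,0.13,0.71],"delta_rot":[0,0,0],"fingers":0}]'; python3 t.py -7.5 61.1 35 5 0
```

```text
time: 15.85
tool_pos: [553.7, 73.3, 189.8]
tcp_rot: [3.141, 0.964, -2.972]
contact_force: [1.0, -0.1, -0.7]
grip_width: 0.4
t 15.85 grasp uvz [11.26  0.52 70.91] F uvz [ 1.   -0.28 -0.7 ] relrot [ 0.09 34.77  0.06] w 0.43 M v -0.291
rot/row deg [-0.01  0.05 -0.02]
[0.375, -0.011, -0.196]
[0.375, -0.011, -0.196]
[0.375, -0.011, -0.195]
[0.376, -0.011, -0.195]
[0.376, -0.01, -0.195]
```

```bash
python3 -m crank '[{"linear":[0.375,-0.01,-0.195],"delta_rot":[0,0,0],"fingers":0},{"linear":[0.375,-0.01,-0.195],"delta_rot":[0,0,0],"fingers":0},{"linear":[0.375,-0.01,-0.195],"delta_rot":[0,0,0],"fingers":0},{"linear":[0.375,-0.01,-0.195],"delta_rot":[0,0,0],"fingers":0},{"linear":[0.375,0,-0.195],"delta_rot":[0,0,0],"fingers":0}]'; python3 t.py -14.8 56.5 35 5 0
```

```text
time: 16.35
tool_pos: [535.8, 70.2, 181.1]
tcp_rot: [3.141, 0.966, -2.971]
contact_force: [1.1, 0.3, -0.3]
grip_width: 0.6
t 16.35 grasp uvz [-6.88  0.5  62.21] F uvz [ 1.16  0.08 -0.26] relrot [ 0.07 34.68  0.04] w 0.6 M v -0.328
rot/row deg [-0.01  0.06 -0.01]
[0.184, -0.01, -0.065]
[0.184, -0.01, -0.064]
[0.184, -0.01, -0.064]
[0.184, -0.01, -0.064]
[0.184, -0.01, -0.064]
```

Next, push to a≈0.7 in two calls.

```bash
python3 -m crank '[{"linear":[0.184,0,-0.064],"delta_rot":[0,0,0],"fingers":0},{"linear":[0.184,0,-0.064],"delta_rot":[0,0,0],"fingers":0},{"linear":[0.184,0,-0.064],"delta_rot":[0,0,0],"fingers":0},{"linear":[0.184,0,-0.064],"delta_rot":[0,0,0],"fingers":0},{"linear":[0.184,0,-0.064],"delta_rot":[0,0,0],"fingers":0}]'; python3 t.py -21.4 51 35 5 0
```

```text
time: 16.85
tool_pos: [528.2, 69.0, 175.3]
tcp_rot: [3.141, 0.965, -2.971]
contact_force: [2.2, -0.4, 3.6]
grip_width: 0.3
t 16.85 grasp uvz [-14.53   0.61  56.33] F uvz [ 2.07 -0.78  3.6 ] relrot [ 0.07 34.71  0.04] w 0.29 M v -0.136
rot/row deg [-0.01  0.06 -0.01]
[0.166, -0.012, -0.052]
[0.166, -0.012, -0.051]
[0.166, -0.012, -0.051]
[0.166, -0.012, -0.051]
[0.166, -0.012, -0.051]
```

```bash
python3 -m crank '[{"linear":[0.17,0,-0.05],"delta_rot":[0,0,0],"fingers":0},{"linear":[0.17,0,-0.05],"delta_rot":[0,0,0],"fingers":0},{"linear":[0.17,0,-0.05],"delta_rot":[0,0,0],"fingers":0},{"linear":[0.17,0,-0.05],"delta_rot":[0,0,0],"fingers":0},{"linear":[0.17,0,-0.05],"delta_rot":[0,0,0],"fingers":0}]'; python3 t.py -25.4 47 34.4 5 0
```

```text
time: 17.35
tool_pos: [521.3, 67.8, 169.3]
tcp_rot: [3.141, 0.965, -2.972]
contact_force: [1.6, 0.1, 3.1]
grip_width: 0.3
t 17.35 grasp uvz [-21.56   0.6   50.37] F uvz [ 1.61 -0.21  3.06] relrot [ 0.06 34.73  0.05] w 0.33 M v -0.145
rot/row deg [-0.01 -0.07 -0.01]
[0.099, -0.012, -0.025]
[0.099, -0.012, -0.026]
[0.099, -0.012, -0.026]
[0.099, -0.012, -0.026]
[0.099, -0.012, -0.026]
```

```bash
python3 -m crank '[{"linear":[0.14,0,-0.04],"delta_rot":[0,0,0],"fingers":0},{"linear":[0.14,0,-0.04],"delta_rot":[0,0,0],"fingers":0},{"linear":[0.14,0,-0.04],"delta_rot":[0,0,0],"fingers":0},{"linear":[0,0,0],"delta_rot":[0,0,0],"fingers":0},{"linear":[0,0,0],"delta_rot":[0,0,0],"fingers":0}]'>/dev/null; python3 t.py -34.2 41.1 22.9 10 0
```

```text
t 17.85 grasp uvz [-24.95   0.67  47.49] F uvz [ 2.19 -1.21  1.09] relrot [ 0.06 34.76  0.06] w 0.3 M v -0.593
rot/row deg [-0.   -1.19 -0.01]
[0.106, -0.007, -0.052]
[0.105, -0.007, -0.054]
[0.104, -0.007, -0.056]
[0.103, -0.007, -0.058]
[0.102, -0.007, -0.061]
[0.101, -0.007, -0.063]
[0.099, -0.007, -0.065]
[0.098, -0.007, -0.067]
[0.096, -0.007, -0.069]
[0.095, -0.007, -0.071]
```

```bash
python3 -m crank '[{"linear":[0.11,0,-0.052],"delta_rot":[0,-1.2,0],"fingers":0},{"linear":[0.11,0,-0.054],"delta_rot":[0,-1.2,0],"fingers":0},{"linear":[0.11,0,-0.056],"delta_rot":[0,-1.2,0],"fingers":0},{"linear":[0.11,0,-0.058],"delta_rot":[0,-1.2,0],"fingers":0},{"linear":[0.11,0,-0.06],"delta_rot":[0,-1.2,0],"fingers":0}]'>/dev/null; python3 t.py; python3 -m crank '[{"linear":[0.11,0,-0.063],"delta_rot":[0,-1.2,0],"fingers":0},{"linear":[0.11,0,-0.065],"delta_rot":[0,-1.2,0],"fingers":0},{"linear":[0.1,0,-0.067],"delta_rot":[0,-1.2,0],"fingers":0},{"linear":[0.1,0,-0.07],"delta_rot":[0,-1.2,0],"fingers":0},{"linear":[0.1,0,-0.07],"delta_rot":[0,-1.2,0],"fingers":0}]'>/dev/null; python3 t.py -41.7 33.4 11.5 10 0
```

```text
t 18.35 grasp uvz [-29.8    0.69  44.46] F uvz [ 2.69 -0.51  4.05] relrot [ 0.07 28.62  0.05] w 0.38 M v -0.224
t 18.85 grasp uvz [-34.48   0.65  40.68] F uvz [0.69 0.28 4.05] relrot [ 0.07 22.64  0.05] w 0.13 M v -0.231
rot/row deg [-0.01 -1.11 -0.01]
[0.096, -0.007, -0.05]
[0.095, -0.007, -0.052]
[0.094, -0.007, -0.054]
[0.093, -0.007, -0.056]
[0.092, -0.007, -0.058]
[0.091, -0.007, -0.059]
[0.09, -0.007, -0.061]
[0.088, -0.007, -0.063]
[0.087, -0.007, -0.064]
[0.086, -0.006, -0.066]
```

```bash
python3 -m crank '[{"linear":[0.096,0,-0.05],"delta_rot":[0,-1.1,0],"fingers":0},{"linear":[0.096,0,-0.052],"delta_rot":[0,-1.1,0],"fingers":0},{"linear":[0.096,0,-0.054],"delta_rot":[0,-1.1,0],"fingers":0},{"linear":[0.095,0,-0.056],"delta_rot":[0,-1.1,0],"fingers":0},{"linear":[0.095,0,-0.058],"delta_rot":[0,-1.1,0],"fingers":0}]'>/dev/null; python3 t.py; python3 -m crank '[{"linear":[0.092,0,-0.06],"delta_rot":[0,-1.1,0],"fingers":0},{"linear":[0.09,0,-0.06],"delta_rot":[0,-1.1,0],"fingers":0},{"linear":[0.09,0,-0.063],"delta_rot":[0,-1.1,0],"fingers":0},{"linear":[0.09,0,-0.065],"delta_rot":[0,-1.1,0],"fingers":0},{"linear":[0.09,0,-0.066],"delta_rot":[0,-1.1,0],"fingers":0}]'>/dev/null; python3 t.py -45.5 27.8 4 10 0
```

```text
t 19.35 grasp uvz [-38.29   0.67  36.91] F uvz [ 0.45 -0.06  3.14] relrot [ 0.07 17.18  0.04] w 0.19 M v -0.032
t 19.85 grasp uvz [-41.64   0.67  33.26] F uvz [ 1.43 -0.55  1.99] relrot [ 0.07 11.63  0.04] w 0.64 M v -0.195
rot/row deg [-0.01 -0.76 -0.  ]
[0.062, -0.007, -0.035]
[0.061, -0.007, -0.036]
[0.061, -0.007, -0.036]
[0.06, -0.007, -0.037]
[0.06, -0.007, -0.038]
[0.059, -0.007, -0.039]
[0.059, -0.007, -0.04]
[0.058, -0.007, -0.04]
[0.058, -0.007, -0.041]
[0.057, -0.007, -0.042]
```

```bash
python3 -m crank '[{"linear":[0.064,0,-0.035],"delta_rot":[0,-0.76,0],"fingers":0},{"linear":[0.064,0,-0.035],"delta_rot":[0,-0.76,0],"fingers":0},{"linear":[0.062,0,-0.035],"delta_rot":[0,-0.76,0],"fingers":0},{"linear":[0.06,0,-0.035],"delta_rot":[0,-0.76,0],"fingers":0},{"linear":[0.06,0,-0.035],"delta_rot":[0,-0.76,0],"fingers":0}]'>/dev/null; python3 t.py; python3 -m crank '[{"linear":[0.06,0,-0.04],"delta_rot":[0,-0.76,0],"fingers":0},{"linear":[0.06,0,-0.04],"delta_rot":[0,-0.76,0],"fingers":0},{"linear":[0.06,0,-0.04],"delta_rot":[0,-0.76,0],"fingers":0},{"linear":[0.06,0,-0.04],"delta_rot":[0,-0.76,0],"fingers":0},{"linear":[0,0,0],"delta_rot":[0,0,0],"fingers":0}]'>/dev/null; python3 t.py -50 26.5 0 5 0
```

```text
t 20.35 grasp uvz [-43.74   0.68  30.39] F uvz [0.48 0.28 1.37] relrot [0.07 7.91 0.04] w 0.21 M v -0.015
t 20.85 grasp uvz [-45.55   0.78  28.26] F uvz [-0.41  0.12 -1.23] relrot [0.08 4.89 0.05] w 0.84 M v -0.027
rot/row deg [-0.02 -0.98 -0.01]
[0.043, -0.016, -0.096]
[0.041, -0.016, -0.097]
[0.04, -0.016, -0.097]
[0.038, -0.016, -0.098]
[0.036, -0.016, -0.099]
```

```bash
python3 -m crank '[{"linear":[0.035,-0.01,-0.135],"delta_rot":[0,-0.98,0],"fingers":0},{"linear":[0.035,-0.01,-0.135],"delta_rot":[0,-0.98,0],"fingers":0},{"linear":[0.035,-0.01,-0.135],"delta_rot":[0,-0.98,0],"fingers":0},{"linear":[0.03,-0.01,-0.135],"delta_rot":[0,-0.98,0],"fingers":0},{"linear":[0.03,-0.01,-0.135],"delta_rot":[0,-0.98,0],"fingers":0}]'>/dev/null; python3 t.py; python3 -m crank '[{"linear":[0.04,0,0],"delta_rot":[0,0,0],"fingers":0},{"linear":[0.03,0,0],"delta_rot":[0,0,0],"fingers":0},{"linear":[0,0,0],"delta_rot":[0,0,0],"fingers":0},{"linear":[0,0,0],"delta_rot":[0,0,0],"fingers":0},{"linear":[0,0,0],"delta_rot":[0,0,0],"fingers":0}]'>/dev/null; python3 t.py
```

```text
t 21.35 grasp uvz [-51.67   0.18  27.02] F uvz [ 0.22 -0.15 -0.4 ] relrot [ 0.08 -0.08  0.03] w 0.24 M v -0.021
t 21.85 grasp uvz [-51.36   0.18  26.25] F uvz [-0.2  -0.27  0.34] relrot [0.08 0.01 0.03] w 0.49 M v -0.023
```

```bash
python3 -m crank '[{"linear":[0.05,0,0],"delta_rot":[0,0,0],"fingers":0},{"linear":[0.05,0,0],"delta_rot":[0,0,0],"fingers":0},{"linear":[0,0,0],"delta_rot":[0,0,0],"fingers":0},{"linear":[0,0,0],"delta_rot":[0,0,0],"fingers":0},{"linear":[0,0,0],"delta_rot":[0,0,0],"fingers":0}]'>/dev/null; python3 t.py; python3 -m crank '[{"linear":[0.05,0,0],"delta_rot":[0,0,0],"fingers":0},{"linear":[0.05,0,0],"delta_rot":[0,0,0],"fingers":0},{"linear":[0,0,0],"delta_rot":[0,0,0],"fingers":0},{"linear":[0,0,0],"delta_rot":[0,0,0],"fingers":0},{"linear":[0,0,0],"delta_rot":[0,0,0],"fingers":0}]'>/dev/null; python3 t.py
```

```text
t 22.35 grasp uvz [-51.47   0.18  25.32] F uvz [ 0.32 -0.34 -0.27] relrot [0.08 0.   0.03] w 0.75 M v 0.0
t 22.85 grasp uvz [-51.41   0.18  24.74] F uvz [-1.98  0.03  5.73] relrot [ 0.07 -0.02  0.02] w 0.57 M v 0.263
```

```bash
python3 -m crank '[{"linear":[0.02,0,0],"delta_rot":[0,0,0],"fingers":0},{"linear":[0,0,0],"delta_rot":[0,0,0],"fingers":0},{"linear":[0,0,0],"delta_rot":[0,0,0],"fingers":0},{"linear":[0,0,0],"delta_rot":[0,0,0],"fingers":0},{"linear":[0,0,0],"delta_rot":[0,0,0],"fingers":0}]'>/dev/null; python3 t.py
```

```text
t 23.35 grasp uvz [-51.39   0.16  24.73] F uvz [-1.34  0.05  7.53] relrot [ 0.08 -0.03  0.02] w 0.58 M v 0.411
```

```bash
python3 -m crank '[{"linear":[0.02,0,0],"delta_rot":[0,0,0],"fingers":0},{"linear":[0.02,0,0],"delta_rot":[0,0,0],"fingers":0},{"linear":[0,0,0],"delta_rot":[0,0,0],"fingers":0},{"linear":[0,0,0],"delta_rot":[0,0,0],"fingers":0},{"linear":[0,0,0],"delta_rot":[0,0,0],"fingers":0}]'>/dev/null; python3 t.py
```

```text
t 23.85 grasp uvz [-51.38   0.18  24.68] F uvz [-2.83  0.3  10.14] relrot [ 0.07 -0.04  0.02] w 0.69 M v 0.601
```

```bash
python3 -m crank '[{"linear":[0.025,0,0],"delta_rot":[0,0,0],"fingers":0},{"linear":[0,0,0],"delta_rot":[0,0,0],"fingers":0},{"linear":[0,0,0],"delta_rot":[0,0,0],"fingers":0},{"linear":[0,0,0],"delta_rot":[0,0,0],"fingers":0},{"linear":[0,0,0],"delta_rot":[0,0,0],"fingers":0}]'>/dev/null; python3 t.py; python3 -m crank '[{"linear":[0,0,0],"delta_rot":[0,0,0],"fingers":0},{"linear":[0,0,0],"delta_rot":[0,0,0],"fingers":0},{"linear":[0,0,0],"delta_rot":[0,0,0],"fingers":0},{"linear":[0,0,0],"delta_rot":[0,0,0],"fingers":0},{"linear":[0,0,0],"delta_rot":[0,0,0],"fingers":0}]'>/dev/null; python3 t.py;python3 -m crank '[{"linear":[0,0,0],"delta_rot":[0,0,0],"fingers":0},{"linear":[0,0,0],"delta_rot":[0,0,0],"fingers":0},{"linear":[0,0,0],"delta_rot":[0,0,0],"fingers":0},{"linear":[0,0,0],"delta_rot":[0,0,0],"fingers":0},{"linear":[0,0,0],"delta_rot":[0,0,0],"fingers":0}]'>/dev/null; python3 t.py
```

```text
t 24.35 grasp uvz [-51.4    0.19  24.67] F uvz [-3.69  0.57 13.03] relrot [ 0.07 -0.05  0.01] w 0.48 M v 0.714
t 24.85 grasp uvz [-51.38   0.17  24.67] F uvz [-3.37  0.28 12.3 ] relrot [ 0.07 -0.05  0.01] w -0.08 M v 0.766
t 25.35 grasp uvz [-51.38   0.19  24.69] F uvz [-3.92  0.46 12.28] relrot [ 0.07 -0.06  0.02] w 0.17 M v 0.7
```

Held at about 12.3 N for over 1 s. Next I'll lift off, back away and look.

```bash
python3 -m crank '[{"linear":[-0.2,0,0],"delta_rot":[0,0,0],"fingers":0},{"linear":[-1,0,0],"delta_rot":[0,0,0],"fingers":0},{"linear":[-3,0,0],"delta_rot":[0,0,0],"fingers":0},{"linear":[-4,0,0],"delta_rot":[0,0,0],"fingers":0},{"linear":[-4,0,0],"delta_rot":[0,0,0],"fingers":0}]'; python3 -m crank '[{"linear":[0,4,0],"delta_rot":[0,0,0],"fingers":0},{"linear":[0,4,0],"delta_rot":[0,0,0],"fingers":0},{"linear":[0,4,0],"delta_rot":[0,0,0],"fingers":0},{"linear":[0,4,0],"delta_rot":[0,0,0],"fingers":0},{"linear":[0,2,0],"delta_rot":[0,0,0],"fingers":0}]'; python3 - <<'E'
from h import *
from plant import capture
out=[]
for n,(x0,y0,w,h) in(("scene",(322,180,60,60)),("top",(270,213,40,60))):
    c=capture(n);out.append(cv2.convertScaleAbs(cv2.resize(c["image"][y0:y0+h,x0:x0+w],None,fx=8,fy=8,interpolation=cv2.INTER_CUBIC),alpha=1.6))
cv2.imwrite("pics/g4.png",np.hstack(out))
E
python3 t.py
```

```text
time: 25.85
tool_pos: [488.2, 61.6, 267.0]
tcp_rot: [2.457, 1.57, 2.628]
contact_force: [1.5, 0.0, 0.2]
grip_width: 0.5
time: 26.35
tool_pos: [457.1, 241.7, 266.0]
tcp_rot: [1.402, 1.569, 1.574]
contact_force: [0.8, 0.3, 0.4]
grip_width: 0.1
t 26.45 grasp uvz [-51.53 182.47 145.81] F uvz [-1.25 -1.02  0.41] relrot [-0.13 -0.01  0.06] w 0.49 M v -0.018
```

View pics/g4.png

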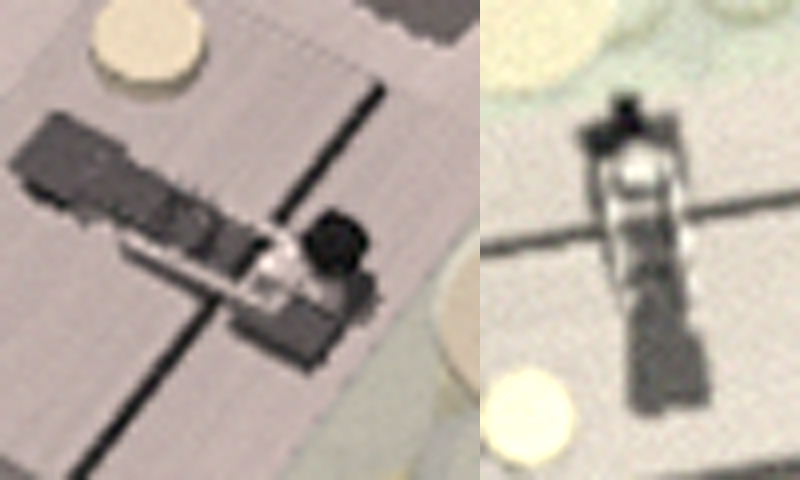

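The lever lies flat over its rest (60,160). The loop is still hooked, with the disc at (335,243). The slot is narrower than before, so the lid has been drawn in. The arm is clear.

```bash
python3 -c "
from plant import workorder
print(workorder.close_job())"
```

```text
the job is handed in; nothing more can be done
None
```

The draw latch is closed and the job is handed in, at about 26 s of the 67 s allowed; no verdict was reported.

- **Seat:** I felt the bar down onto its seat with about 4 N, roughly 10 mm beyond its final place. I then drew it back under the lip with about 3–6 N down until it met the keeper's upright. Working back from the gripper position, the bar was at u ≈ 43–44 mm and z ≈ 1.2 mm, with the lever at about 1.0 rad.
- **Lever:** I pushed it over with at most about 5 N, less than the 9 N quoted. It was then pressed on its rest at 12.3–13.0 N for just over a second, and released.
- **Last check:** The final picture shows the lever flat on its rest, the loop still hooked, the lid's slot narrowed, and the cap and dish in place. The arm was about 180 mm away. The force readings there were 1–1.6 N, which I took for sensor noise.

**Not confirmed:**
- The lid's draw was only judged from the picture, not measured.
- I did not look again at the jars, beaker and forceps; the arm passed about 100 mm or more above jar height.
- The case corners disagreed with the latch features by about 8 mm in my first fit. I relied on the latch features, and contact heights matched them within about 0.2 mm.

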